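Turn the knife rest trough-up and lay the craft knife in it

ROBOT

A 7-joint arm with a two-finger parallel gripper is mounted at the origin on the work surface. World frame = base frame: x ahead of the robot, y to its left, z up, the work surface at z = 0. Lengths are in m, angles in rad, forces in N, time in s.
With the tool pointing down it reaches from about 0.4 to 0.85 m from the base axis. Payload 10.4 kg.
Tool frame: the origin (TCP) lies on the centre line of the jaws, within the pads' length; the fingertips stand 17 mm ahead of it and the grasp point (between the pads) lies 2 mm behind it; z points along the fingers, y is the line along which they close (so a half turn about z gives the same grasp; the last joint's range is limited). The gripper opens to 85 mm and grips with 20 to 120 N. Pads are 22 mm wide; open, the fingers measure 114 mm over their backs; the gripper's body (76 mm by 85 mm) begins 54 mm behind the grasp point. The pads swing forward as they close: fully open they stand 13 mm farther back than shut.
Start: joints at [-1.27, 0.332, -0.065, 1.46, 0.022, 1.35, -0.088], TCP at [0.199, 0.593, 0.248] pointing down, gripper open.
Joint ranges: [-2.6, 2.6], [-0.5, 2.12], [-1.47, 1.34], [0.16, 2.42], [-1.27, 4.41], [0.06, 2.06], [-2.6, 2.6]. Speed limits (rad/s): [2.22, 2.22, 2.79, 2.79, 3.14, 3.14, 3.14].

INTERFACE

Orientations are given as a unit quaternion [x, y, z, w].
In Python, from workcell import get_obs, optics, job gives the robot as it stands. The module is installed in compiled form; this text tells all that it offers.
- The arm moves only by the tool send_rows, never from a script. Its argument "plan" is a list that holds one entry, the list of rows, each a list of 7 numbers: the turn, a rotation vector about the tool's x, y, z in units of 1.5 rad (1.0 is 1.5 rad), then the shift along the tool's x, y, z in units of 20 cm (1.0 is 20 cm), then the opening, from 0 (shut) to 1 (fully open). A call has 1 to 20 rows; each row shifts and turns the commanded pose from where the row before left it, along the tool's axes as they then stand; what a row does not reach is not made up. A row lasts 1/12 s, in which the tool goes at most 41.7 mm and 7.16 degrees, less where a joint would pass 70% of its speed; a pose out of reach is approached as far as the arm can. A call with a number of a shift or a turn outside -1 to 1 is refused whole. A call with a gripper value outside its range is refused whole. The fingers move at their own pace and stop on an object; "squeeze" is the grip in N (left out, the last holds). Time passes only in rows, so rows that do not move let the fingers close. It gives the time, the measured TCP pose, the force, the opening and the grip force at its end, in the units of the state.
- get_obs(): the state, without advancing time (a new reading comes with each control period).
- optics.camera(name): name is "scene" or "top"; returns the picture (384x512x3 uint8, red, green, blue); there is no depth.
- optics.get_calibration(name): a dict with "intrinsics" (3x3 intrinsics, pixels), "world_from_camera" (4x4, takes a point from camera to world coordinates). Camera axes: x right, y up, looking along -z (the intrinsics and any distortion apply to the point x, -y, -z); pixel columns grow to the right and rows downward; lengths in m; the calibration is good to about 2 mm. A picture is of the moment at which its call begins. get_calibration takes no time and is no camera call.
- job.hand_in(): hands the job in; it is judged then, once.
The state is a dict: "clock": time; "joint_pos": joint angles; "joint_velocities": joint speeds; "tau": joint torques, N m; "position": TCP position; "ee_rot": TCP orientation; "ft_force": force on the tool from outside, world axes, zero at the start; "torque": the same for the moment, N m; "grip_width": opening from 0.0 (shut) to 1.0 (fully open); "grasp_force": force on a finger pad.
Only numpy, scipy, OpenCV 4.12 (cv2) and the standard library are available. Lean on these libraries where they do the work, as an engineer would, in place of code of your own. Each camera call takes 0.05 s, during which the arm holds its last target. There are 200 camera calls.

TASK

Roll the six-sided wooden knife rest over on the table, one flat at a time and letting it settle on each flat, without lifting it, until the face with the trough is on top. Then lay the craft knife lengthways along the middle of the trough (either way round) and let go, leaving everything else on the table where it is.

Things in the scene. Friction and masses are not known exactly. Their poses are not given: they have to be found in the camera images.
- rest: Knife rest: solid beech hexagonal prism, 140 mm long, side 36 mm, 62.4 mm across flats (its height), about 0.33 kg. Origin: its centre, 31.2 mm up. x along it, z straight out of the trough face. One flat's roll shifts it 36 mm. A level push may only slide it: push near its top edge, up and over in an arc about the far bottom edge; past 30 degrees it falls onto the next flat.
- rest_trough (a point): Bottom line of the trough, mid-length, 20.8 mm from the rest's centre. The trough is a V as wide (36 mm) and long as its face, 10.4 mm deep, ends open. It starts on a lower slanting face, on either side; two flats' roll away from that side (trough coming up behind) bring it on top.
- rest_lines (a point): Middle of the face turned away from the trough, which has two thin dark inlaid lines along it. The other four faces are plain and flat. At the start it is an upper slanting face.
- knife: Craft knife, blade drawn in: bare aluminium bar 150 mm long, 20 wide, 26 high, lying on a keel 14 wide and 5 high; thumb slide 2 mm high on top at x 18 to 52 mm; dark ribs towards -x; about 0.14 kg. Origin: centre of its underside; x along it, z up. In the trough its underside is 6 mm below the rims, so keep fingertips over 7 mm above its underside.
- knife_mid (a point): Middle of the craft knife, 13 mm above its underside. Lying in the trough it is about 38 mm above the rest's centre (about 69 mm above the table).
- tin_near: Bystander: open steel tin, 72 mm across, 45 mm high, nearest the robot. Origin: centre of its underside.
- tin_far: Bystander: the same kind of tin, beyond the work. Origin: centre of its underside.
- tin_side: Bystander: the same kind of tin, off to the robot's right. Origin: centre of its underside.
- glue: Bystander: white glue bottle, 60 mm across, 150 mm high, to the robot's left. Origin: centre of its underside.
- jar: Bystander: glass jar with steel lid, 72 mm across, 90 mm high, to the robot's right. Origin: centre of its underside.
- ruler: Bystander: wooden ruler 300 x 32 x 6 mm, off to the robot's left. Origin: centre of its underside.
Things that resemble listed ones, but are neither listed nor needed, are in the scene too. Leave any blue look-alike of the rest alone. Of the things that look like the knife, take the one that is farthest to the robot's right at the start.

How it is judged:
By the outcome, as a careful person would: the job done as asked, in the order asked, and still so for the second after the job is handed in, with the robot touching nothing.
It also fails if it takes over 58 s, if anything falls off the work surface, if the arm or the gripper's body presses on something with over 40 N, if the wrist force passes 120 N, or if a joint passes its speed limit or range.

## Working session

There is one attempt and no reset: what is moved stays moved. The work goes in short steps, Python scripts to look and compute and a tool call to move; the robot and the scene stay as the last step left them, time stands still between calls to the robot, and variables do not carry over. Pictures are saved under pics/ and viewed, at most 10 in all, crops included, and the job is handed in when it is done.

Besides the shell and the picture viewer there is one more tool, called after "Emit:" as name(argument=value, ...) on one line, values as JSON. send_rows: Moves the arm, as the interface text tells. Its arguments: {"type":"object","properties":{"plan":{"type":"array"},"squeeze":{"type":"number"}},"required":["plan"]}

```bash
mkdir -p pics
python3 - <<'E'
from workcell import get_obs, optics
import cv2,numpy as np
np.set_printoptions(precision=4,suppress=True)
for n in("scene","top"):
    im=optics.camera(n);cv2.imwrite(f"pics/{n}0.png",im[:,:,::-1]);c=optics.get_calibration(n);print(n,c)
print(get_obs())
E
python3 -c "
import cv2
for n in('scene','top'):
    i=cv2.imread(f'pics/{n}0.png');cv2.imwrite(f'pics/{n}0b.png',cv2.resize(i,(800,600),interpolation=cv2.INTER_CUBIC))"
```

```text
scene {'intrinsics': array([[394.6844,   0.    , 256.4252],
       [  0.    , 394.6844, 188.2947],
       [  0.    ,   0.    ,   1.    ]]), 'world_from_camera': array([[ 0.0214, -0.7007,  0.7131,  1.578 ],
       [ 0.9997,  0.0201, -0.0103,  0.021 ],
       [-0.0071,  0.7132,  0.701 ,  1.0779],
       [ 0.    ,  0.    ,  0.    ,  1.    ]])}
top {'intrinsics': array([[374.3687,   0.    , 261.2575],
       [  0.    , 374.3687, 188.9649],
       [  0.    ,   0.    ,   1.    ]]), 'world_from_camera': array([[-0.0141,  0.998 , -0.0619,  0.4542],
       [-0.9999, -0.0137,  0.0068,  0.0215],
       [ 0.0059,  0.062 ,  0.9981,  1.4682],
       [ 0.    ,  0.    ,  0.    ,  1.    ]])}
{'clock': 0.1, 'joint_pos': array([-1.2696,  0.3328, -0.0647,  1.4609,  0.0216,  1.3499, -0.0885]), 'joint_velocities': array([ 0.0002, -0.0001, -0.0005, -0.0025, -0.001 ,  0.0022, -0.0007]), 'tau': array([  0.0014, -62.6739,   0.0491, -39.2429,   0.0164,   0.0069,
        -0.    ]), 'position': array([0.1988, 0.5922, 0.2476]), 'ee_rot': array([ 0.1612,  0.9869, -0.0006, -0.0001]), 'ft_force': array([-0.0072, -0.5191, -0.318 ]), 'torque': array([-0.0064,  0.0085, -0.0105]), 'grasp_force': 0.0, 'grip_width': 1.001791921024234}
```

View pics/scene0b.png

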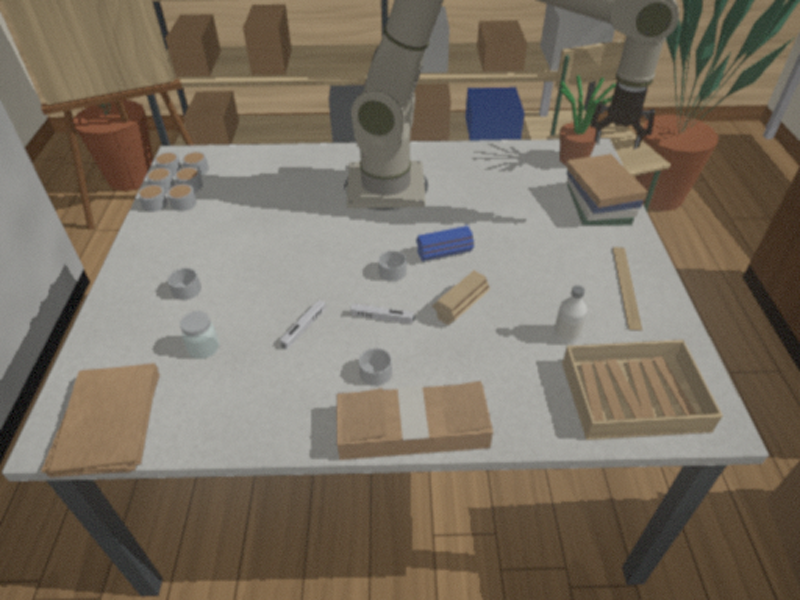

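View pics/top0b.png

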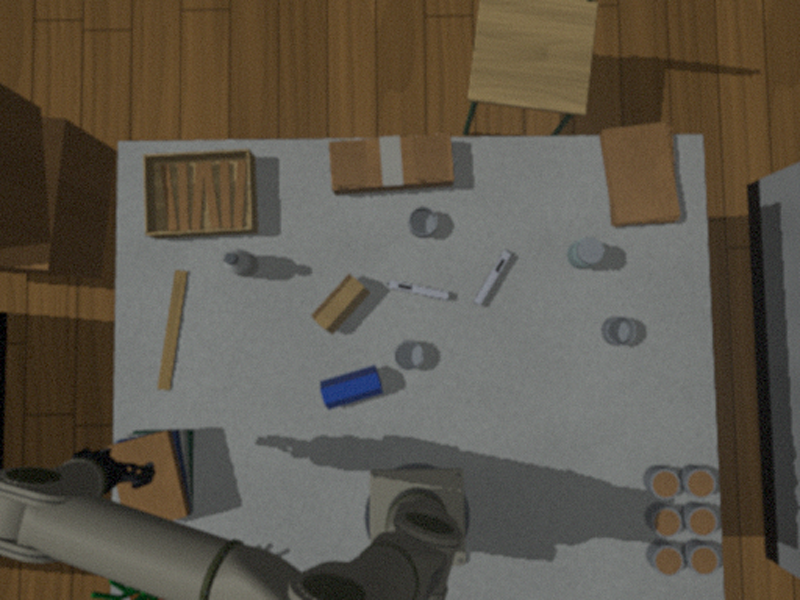

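The scene view shows the rest at (462,297), the look-alike knife at (382,313), the target knife (robot's right) at (302,325) and the blue decoy at (445,243), in 800x600 pixels. In the top view the rest is at (341,304) and the target knife at (494,277). Next I'll crop both views.

Run:
```python
import cv2,numpy as np
s=cv2.imread('pics/scene0.png');t=cv2.imread('pics/top0.png')
a=s[165:245,170:330];b=t[150:230,190:350]   # 160x80 each
f=lambda i:cv2.resize(i,(800,300) if 0 else (600,300),interpolation=cv2.INTER_CUBIC)
a=cv2.resize(s[168:228,170:330],(800,300),interpolation=cv2.INTER_CUBIC)
b=cv2.resize(t[155:215,190:350],(800,300),interpolation=cv2.INTER_CUBIC)
cv2.imwrite('pics/c0.png',cv2.convertScaleAbs(np.vstack([a,b]),alpha=1.3))
```

```text
(no output)
```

View pics/c0.png

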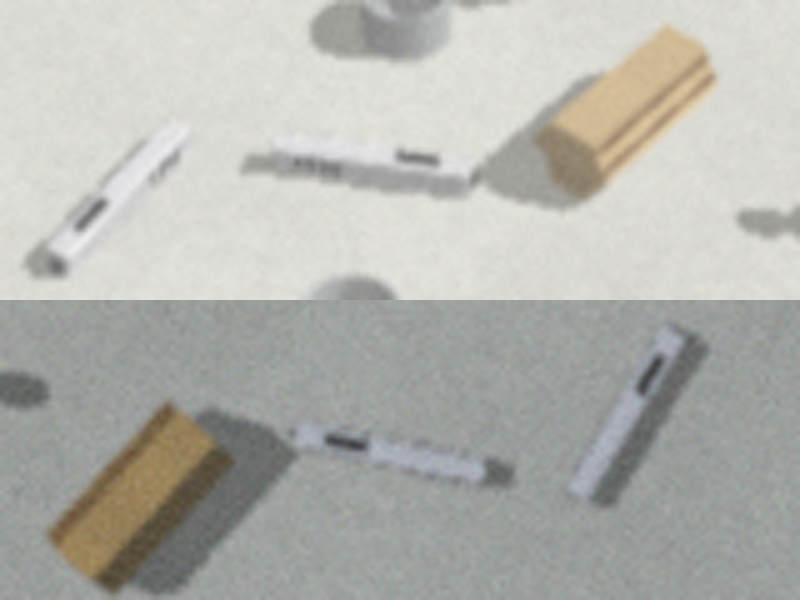

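The crops put the dark inlaid lines on the rest's upper face on the far-left side (+x+y), so the trough is low on the near-right side. The rest therefore has to roll toward +x+y. I'll fit the poses numerically.

```bash
cat > h.py <<'E'
import numpy as np,cv2
from scipy.optimize import minimize
from workcell import optics,get_obs
CAL={n:optics.get_calibration(n) for n in('scene','top')}
def proj(n,P):
    c=CAL[n];T=np.linalg.inv(c['world_from_camera']);q=np.atleast_2d(P)@T[:3,:3].T+T[:3,3]
    q=q*[1,-1,-1];u=q@c['intrinsics'].T;return u[:,:2]/u[:,2:]
def ray(n,uv,z):
    c=CAL[n];T=c['world_from_camera'];d=np.linalg.inv(c['intrinsics'])@[*uv,1]*[1,-1,-1];d=T[:3,:3]@d
    return T[:3,3]+d*(z-T[2,3])/d[2]
a=np.radians(60)*np.arange(6)
REST=np.array([[s*.07,.036*np.cos(t),.0312+.036*np.sin(t)] for s in(-1,1) for t in a])
KN=np.array([[s*.075,t*.01,z] for s in(-1,1) for t in(-1,1) for z in(.005,.026)])
def pose(M,p):
    c,s=np.cos(p[2]),np.sin(p[2]);return M@np.array([[c,-s,0],[s,c,0],[0,0,1]]).T+[p[0],p[1],0]
def hull(n,P):
    m=np.zeros((384*4,512*4),np.uint8);cv2.fillConvexPoly(m,cv2.convexHull(np.round((proj(n,P)+.5)*4).astype(np.int32)),255)
    return cv2.resize(m,(512,384),interpolation=cv2.INTER_AREA)/255.
def fit(M,masks,p0):
    f=lambda p:sum(np.abs(hull(n,pose(M,p))-m).sum() for n,m in masks.items())
    S=np.array([p0]+[np.array(p0)+d for d in np.diag([.02,.02,.2])])
    r=minimize(f,p0,method='Nelder-Mead',options=dict(initial_simplex=S,xatol=1e-4,fatol=.1));r=minimize(f,r.x,method='Nelder-Mead',options=dict(initial_simplex=r.x+np.vstack([[0,0,0],np.diag([.005,-.005,.05])])))
    return r.x,r.fun,[m.sum() for m in masks.values()]
def woodmask(im,n,p,r=45):
    h=cv2.cvtColor(cv2.GaussianBlur(im,(3,3),0),cv2.COLOR_RGB2HSV)
    m=((h[...,1]>55)&(h[...,0]<30)).astype(np.uint8);w=np.zeros_like(m);c=proj(n,[*p[:2],.03])[0];cv2.circle(w,tuple(int(v) for v in c),r,1,-1)
    m=m*w;k,l,st,_=cv2.connectedComponentsWithStats(m);return (l==1+np.argmax(st[1:,4])).astype(float)
E
cat > m.py <<'E'
from h import *
np.set_printoptions(precision=4,suppress=True)
I={n:cv2.imread(f'pics/{n}0.png')[:,:,::-1].copy() for n in('scene','top')}
g=ray('top',(341*.64,304*.64),.04);p0=[g[0],g[1],-.75]
print('rest',fit(REST,{n:woodmask(I[n],n,p0) for n in I},p0))
for n in I: print(n,fit(REST,{n:woodmask(I[n],n,p0)},p0))
T=lambda u,v,z:ray('top',(190+u/5,155+(v-300)/5),z)
S=lambda u,v,z:ray('scene',(170+u/5,168+v/5),z)
for N,e in((T,[(580,492),(682,332)]),(S,[(180,130),(62,255)])):
    A,B=[N(*q,.026) for q in e];print('knife',(A+B)/2,np.linalg.norm(B-A),np.arctan2(*(B-A)[1::-1]))
A,B=T(300,436,.026),T(485,470,.026);print('look',A,B)
for k,u,v,z in(('glue',241,262,.1),('near',417,355,.03),('far',424,222,.03),('blue',351,387,.04)):print(k,ray('top',(u*.64,v*.64),z))
E
python3 m.py
```

```text
rest (array([ 0.5259,  0.1799, -0.7658]), np.float64(193.40392156862745), [np.float64(535.0), np.float64(635.0)])
scene (array([ 0.5198,  0.1844, -0.7203]), np.float64(112.31372549019608), [np.float64(535.0)])
top (array([ 0.5279,  0.181 , -0.7617]), np.float64(65.77254901960785), [np.float64(635.0)])
knife [ 0.5857 -0.2017  0.026 ] 0.14797399908588257 -0.5865916866022323
knife [ 0.594  -0.1908  0.026 ] 0.1430370335502635 -0.5495653035693036
look [0.5704 0.0548 0.026 ] [ 0.5421 -0.0877  0.026 ]
glue [0.6227 0.4037 0.1   ]
near [ 0.3966 -0.0077  0.03  ]
far [ 0.7251 -0.03    0.03  ]
blue [0.3221 0.1535 0.04  ]
```

Run:
```python
from h import *
out=[]
for n,c in(('scene',(295,190)),('top',(218,194))):
    I=cv2.imread(f'pics/{n}0.png');x,y=c[0]-40,c[1]-30;K=5
    m=woodmask(I[:,:,::-1].copy(),n,[.526,.18,0])
    big=cv2.resize(I,None,fx=K,fy=K,interpolation=cv2.INTER_CUBIC)
    mm=cv2.resize((m*255).astype(np.uint8),None,fx=K,fy=K,interpolation=cv2.INTER_NEAREST)
    b2=big.copy();cs,_=cv2.findContours(mm,0,1);cv2.drawContours(b2,cs,-1,(255,0,0),1)
    q=(proj(n,pose(REST,[.5259,.1799,-.7658]))+.5)*K
    for j in range(6):
        for s in(0,6): cv2.line(b2,*[tuple(int(v) for v in q[s+t]) for t in(j,(j+1)%6)],(0,0,255),1)
        cv2.line(b2,*[tuple(int(v) for v in q[s]) for s in(j,j+6)],(0,255,0),1)
    cr=lambda z:z[y*K:y*K+300,x*K:x*K+400]
    out.append(np.hstack([cr(big),cr(b2)]))
cv2.imwrite('pics/ov.png',np.vstack(out))
```

```text
(no output)
```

View pics/ov.png

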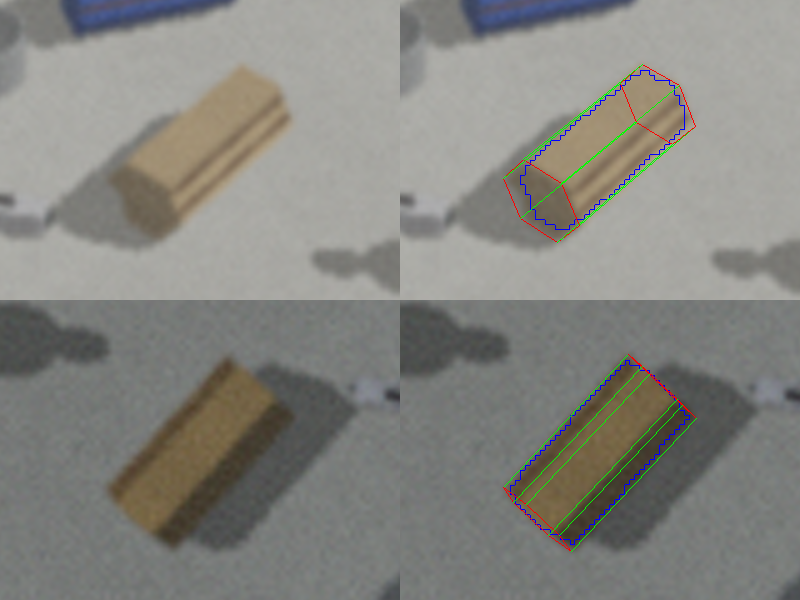

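Top overlay agrees with the rest to about 1 px: rest pose ≈ (0.526, 0.180), yaw −0.766. I'll turn and travel to just behind the rest with the fingers shut.

Emit:
send_rows(plan=[[[0, 0, 0.0736, 0, 0, 0, 0], [0, 0, 0.0736, 0, 0, 0, 0], [0, 0, 0.0736, 0, 0, 0, 0], [0, 0, 0.0736, 0, 0, 0, 0], [0, 0, 0, -0.186, -0.0466, 0, 0], [0, 0, 0, -0.186, -0.0466, 0, 0], [0, 0, 0, -0.186, -0.0466, 0, 0], [0, 0, 0, -0.186, -0.0466, 0, 0], [0, 0, 0, -0.186, -0.0466, 0, 0], [0, 0, 0, -0.186, -0.0466, 0, 0], [0, 0, 0, -0.186, -0.0466, 0, 0], [0, 0, 0, -0.186, -0.0466, 0, 0], [0, 0, 0, -0.186, -0.0466, 0, 0], [0, 0, 0, -0.186, -0.0466, 0, 0], [0, 0, 0, -0.186, -0.0466, 0, 0], [0, 0, 0, -0.186, -0.0466, 0, 0], [0, 0, 0, -0.186, -0.0466, 0, 0], [0, 0, 0, -0.186, -0.0466, 0, 0]]])

```text
clock: 1.6
position: [0.4845, 0.1358, 0.2482]
ee_rot: [0.373, 0.928, 0.0, -0.0]
ft_force: [0.3, 0.6, -0.0]
grip_width: -0.001
grasp_force: 0.0
```

```bash
cat > d.py <<'E'
import sys,numpy as np
from workcell import get_obs
from scipy.spatial.transform import Rotation as R
# target x y z yaw_deg(of tool x), tool down -> remaining shift (tool frame, units), turn units
t=[float(v) for v in sys.argv[1:5]];o=get_obs();r=R.from_quat(o['ee_rot'])
g=R.from_euler('z',t[3],degrees=True)*R.from_euler('x',180,degrees=True)
np.set_printoptions(precision=4,suppress=True)
print('pos',o['position'],'yaw',np.degrees(np.arctan2(*r.as_matrix()[1::-1,0])),'clk',o['clock'],'F',o['ft_force'],'w',o['grip_width'])
print('turn',(r.inv()*g).as_rotvec()/1.5,'shift(cur)',r.inv().apply(np.array(t[:3])-o['position'])/.2,'shift(goal)',g.inv().apply(np.array(t[:3])-o['position'])/.2)
E
python3 d.py .484 .137 .074 136.1
```

```text
pos [0.4845 0.1358 0.2482] yaw 136.1528506430217 clk 1.6 F [ 0.2675  0.5661 -0.0407] w -0.0006692700797182498
turn [ 0.0001 -0.0001  0.0006] shift(cur) [0.0058 0.0026 0.8712] shift(goal) [0.0059 0.0027 0.8712]
```

Emit:
send_rows(plan=[[[0, 0, 0, 0.003, 0.001, 0.15, 0], [0, 0, 0, 0.003, 0.001, 0.15, 0], [0, 0, 0, 0, 0, 0.15, 0], [0, 0, 0, 0, 0, 0.15, 0], [0, 0, 0, 0, 0, 0.15, 0], [0, 0, 0, 0, 0, 0.12, 0], [0, 0, 0, 0, 0.05, 0, 0], [0, 0, 0, 0, 0.04, 0, 0], [0, 0, 0, 0, 0.012, 0, 0], [0, 0, 0, 0, 0.012, 0, 0], [0, 0, 0, 0, 0, 0, 0]]])

```text
clock: 2.52
position: [0.5005, 0.1562, 0.0758]
ee_rot: [0.373, 0.928, 0.001, 0.001]
ft_force: [-0.3, -0.4, 0.3]
grip_width: -0.003
grasp_force: 0.0
```

```bash
cat > look.py <<'E'
from h import *
import sys
k=sys.argv[1];cx=[float(v) for v in sys.argv[2:5]];w=int(sys.argv[5]) if len(sys.argv)>5 else 40
o=[]
for n in('scene','top'):
    im=optics.camera(n);cv2.imwrite(f'pics/{n}{k}.png',im[:,:,::-1]);c=proj(n,cx)[0].astype(int)
    o.append(cv2.resize(im[c[1]-int(w*1.5):c[1]+int(w*1.5),c[0]-w:c[0]+w,::-1],(400,600),interpolation=cv2.INTER_CUBIC))
cv2.imwrite(f'pics/v{k}.png',cv2.convertScaleAbs(np.hstack(o),alpha=1.3))
E
python3 look.py 1 .526 .18 .05; python3 d.py .484 .137 .074 136.1
```

```text
pos [0.4997 0.1554 0.0753] yaw 136.1461774015814 clk 2.6167 F [-0.2145  0.0794  0.1968] w -0.00037132427397314275
turn [0.001  0.0002 0.0005] shift(cur) [-0.0072 -0.1209  0.0061] shift(goal) [-0.0073 -0.1209  0.0063]
```

View pics/v1.png

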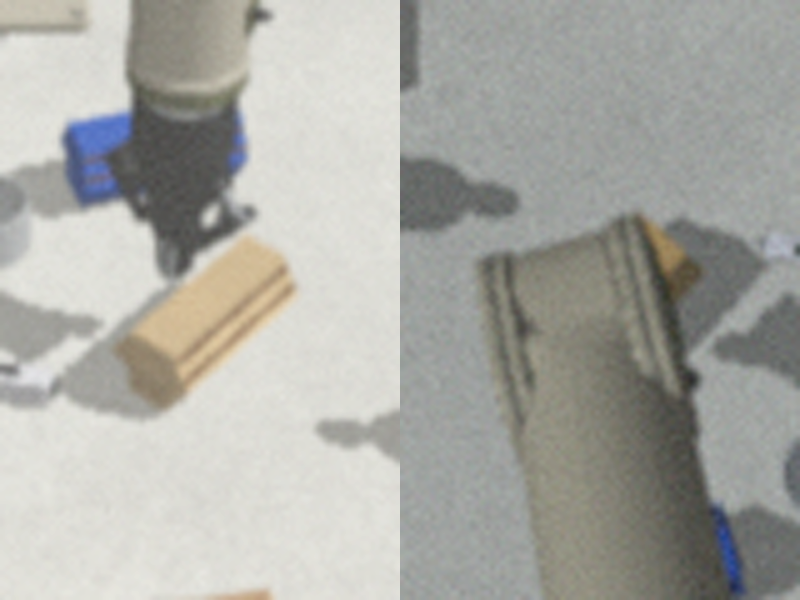

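The scene view shows the shut fingertip just behind the rest's near top edge, around (172,265). I'll feel forward for contact.

Emit:
send_rows(plan=[[[0, 0, 0, 0, 0.006, 0, 0], [0, 0, 0, 0, 0.006, 0, 0], [0, 0, 0, 0, 0.006, 0, 0], [0, 0, 0, 0, 0, 0, 0]]])

```text
clock: 2.95
position: [0.5018, 0.158, 0.0744]
ee_rot: [0.373, 0.928, 0.0, 0.0]
ft_force: [-0.6, -0.5, 0.4]
grip_width: 0.001
grasp_force: 0.0
```

```bash
python3 -c "
from workcell import get_obs
o=get_obs();print(o['ft_force'],o['torque'],o['position'])"
```

```text
[-0.63023547 -0.50196374  0.41238663] [0.04427487 0.02330522 0.02525993] [0.50182813 0.15801528 0.07441198]
```

Emit:
send_rows(plan=[[[0, 0, 0, 0, 0.006, 0, 0], [0, 0, 0, 0, 0.006, 0, 0], [0, 0, 0, 0, 0, 0, 0]]])

```text
clock: 3.2
position: [0.5035, 0.1597, 0.0743]
ee_rot: [0.373, 0.928, 0.0, -0.0]
ft_force: [-0.5, -0.2, -0.0]
grip_width: -0.005
grasp_force: 0.0
```

Emit:
send_rows(plan=[[[0, 0, 0, 0, 0.008, 0, 0], [0, 0, 0, 0, 0.008, 0, 0], [0, 0, 0, 0, 0.008, 0, 0]]])

```text
clock: 3.45
position: [0.5063, 0.1624, 0.0745]
ee_rot: [0.374, 0.928, -0.001, -0.001]
ft_force: [-8.4, -5.4, 14.7]
grip_width: 0.001
grasp_force: 7.7
```

```bash
python3 look.py 2 .526 .18 .05 25; python3 d.py .484 .137 .074 136.1
```

```text
pos [0.5063 0.1624 0.0747] yaw 136.12653768881634 clk 3.55 F [-6.8895 -4.1482 10.3921] w 0.00044528168168879553
turn [-0.0012 -0.0005  0.0003] shift(cur) [-0.0079 -0.1688  0.0036] shift(goal) [-0.0079 -0.1688  0.0033]
```

View pics/v2.png

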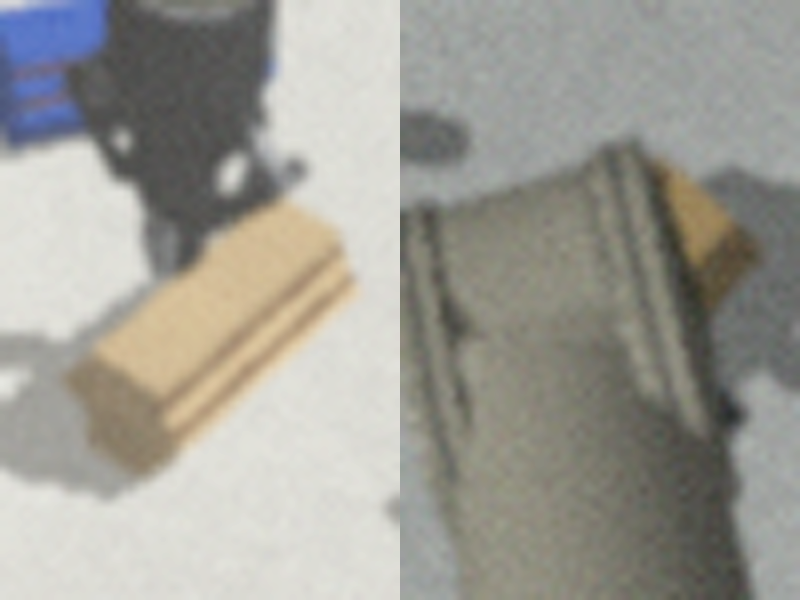

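Contact: about 10 N level and 15 N up, and the rest isn't sliding. The picture shows the tip at (165,270) on the near top edge. Starting the arc over the far bottom edge.

Emit:
send_rows(plan=[[[0.0233, 0, 0, 0, 0.0131, -0.008, 0], [0.0233, 0, 0, 0, 0.0131, -0.008, 0], [0.0233, 0, 0, 0, 0.0131, -0.0078, 0], [0.0233, 0, 0, 0, 0.0131, -0.0078, 0], [0.0233, 0, 0, 0, 0.0131, -0.0078, 0], [0.0233, 0, 0, 0, 0.0131, -0.0078, 0]]])

```text
clock: 4.05
position: [0.5182, 0.1749, 0.0827]
ee_rot: [0.371, 0.922, -0.098, -0.039]
ft_force: [-0.4, -0.8, 3.3]
grip_width: -0.001
grasp_force: 1.6
```

```bash
python3 look.py 3 .526 .18 .05 25; python3 d.py .484 .137 .074 136.1
```

```text
pos [0.5188 0.1755 0.0827] yaw 136.21477643425004 clk 4.15 F [-4.0935 -1.4963  7.0008] w 0.0009162382348680322
turn [-0.1406  0.0006  0.0013] shift(cur) [-0.0075 -0.2448  0.0968] shift(goal) [-0.0081 -0.2596  0.0434]
```

View pics/v3.png

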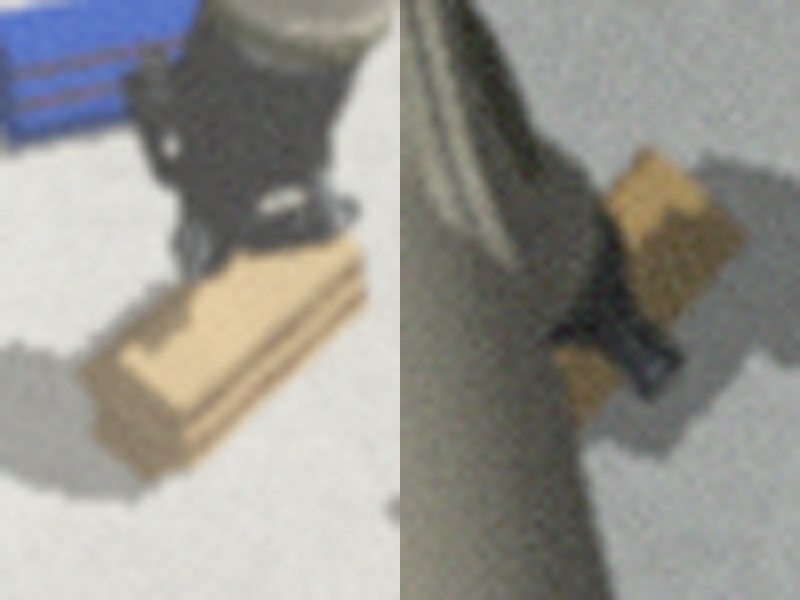

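The end face and the lit top have turned, so the rest is tipping with the finger holding at (190,265). Continuing the arc past the balance point.

Emit:
send_rows(plan=[[[0.0233, 0, 0, 0, 0.0131, -0.0076, 0], [0.0233, 0, 0, 0, 0.0131, -0.0076, 0], [0.0233, 0, 0, 0, 0.0131, -0.0076, 0], [0.0233, 0, 0, 0, 0.0131, -0.0076, 0], [0.0233, 0, 0, 0, 0.0131, -0.0076, 0], [0.0233, 0, 0, 0, 0.0131, -0.0076, 0], [0.0233, 0, 0, 0, 0.0131, -0.0076, 0], [0.0233, 0, 0, 0, 0.0131, -0.0076, 0], [0.0233, 0, 0, 0, 0.0131, -0.0076, 0], [0.0233, 0, 0, 0, 0.0131, -0.0076, 0], [0.0233, 0, 0, 0, 0.0131, -0.0076, 0], [0.0233, 0, 0, 0, 0.0131, -0.0076, 0], [0.0233, 0, 0, 0, 0.0131, -0.0076, 0], [0.0233, 0, 0, 0, 0.0131, -0.0076, 0], [0, 0, 0, 0, 0, 0, 0]]])

```text
clock: 5.4
position: [0.5468, 0.2059, 0.0843]
ee_rot: [0.35, 0.871, -0.319, -0.129]
ft_force: [0.5, -0.6, -0.6]
grip_width: -0.004
grasp_force: 0.0
```

```bash
python3 d.py .484 .137 .15 136.1
```

```text
pos [0.5468 0.2059 0.0843] yaw 136.22761944292293 clk 5.4 F [ 0.4844 -0.5557 -0.5998] w -0.00369430018548095
turn [-0.4678 -0.0002  0.0017] shift(cur) [-0.0113 -0.5678  0.0499] shift(goal) [-0.0128 -0.4658 -0.3284]
```

Emit:
send_rows(plan=[[[0, 0, 0, 0, -0.17, 0, 0], [0, 0, 0, 0, -0.17, 0, 0], [-0.078, 0, 0, 0, 0, 0, 0], [-0.078, 0, 0, 0, 0, 0, 0], [-0.078, 0, 0, 0, 0, 0, 0], [-0.078, 0, 0, 0, 0, 0, 0], [-0.078, 0, 0, 0, 0, 0, 0], [-0.078, 0, 0, 0, 0, 0, 0], [0, 0, 0, -0.05, -0.13, -0.05, 0], [0, 0, 0, -0.05, -0.13, -0.05, 0], [0, 0, 0, -0.05, -0.13, -0.05, 0], [0, 0, 0, -0.05, -0.13, -0.05, 0], [0, 0, 0, -0.05, -0.13, -0.05, 0], [0, 0, 0, -0.05, -0.13, -0.05, 0], [0, 0, 0, 0, 0, 0, 0]]])

```text
clock: 6.65
position: [0.4453, 0.0086, 0.191]
ee_rot: [0.376, 0.926, 0.003, 0.002]
ft_force: [1.5, 0.3, 0.6]
grip_width: 0.003
grasp_force: 0.0
```

```bash
cat > ms.py <<'E'
from h import *
import sys
k=sys.argv[1];p=[float(v) for v in sys.argv[2:5]]
np.set_printoptions(precision=4,suppress=True)
I={n:optics.camera(n) for n in('scene','top')}
out=[]
for n in I:
    cv2.imwrite(f'pics/{n}{k}.png',I[n][:,:,::-1])
    c=proj(n,[p[0],p[1],.03])[0].astype(int)
    out.append(cv2.resize(I[n][c[1]-30:c[1]+30,c[0]-40:c[0]+40,::-1],(400,300),interpolation=cv2.INTER_CUBIC))
cv2.imwrite(f'pics/v{k}.png',cv2.convertScaleAbs(np.hstack(out),alpha=1.4))
for s in(('scene','top'),('top',)): print(s,fit(REST,{n:woodmask(I[n],n,p) for n in s},p))
E
python3 ms.py 4 .551 .206 -.766;python3 d.py .52 .173 .074 136.1
```

```text
('scene', 'top') (array([ 0.5518,  0.2071, -0.7419]), np.float64(172.1921568627451), [np.float64(556.0), np.float64(648.0)])
('top',) (array([ 0.5519,  0.2071, -0.7289]), np.float64(52.89411764705882), [np.float64(648.0)])
pos [0.446  0.0128 0.1898] yaw 136.02858447786488 clk 6.75 F [-0.1255  1.6512  0.4029] w -0.0020053042589977936
turn [ 0.0043  0.     -0.0008] shift(cur) [0.2899 0.8295 0.5842] shift(goal) [0.2888 0.8336 0.5788]
```

View pics/v4.png

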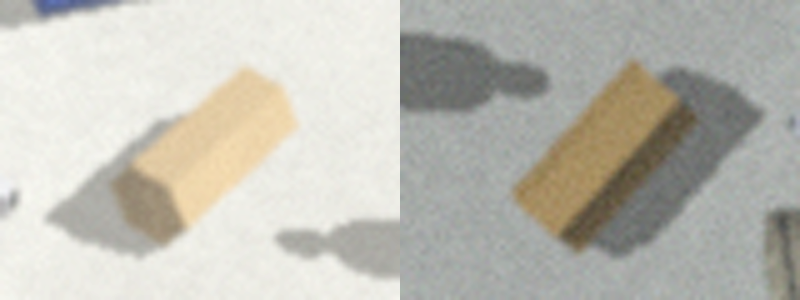

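The rest settled on the next flat. The top view shows a plain top and the dark trough face now on the upper near-right. Repeating for the second flat, with the tip against the trough's upper wall.

```bash
python3 d.py .508 .159 .069 137.8
```

```text
pos [0.446  0.0128 0.1898] yaw 136.02858447786488 clk 6.75 F [-0.1255  1.6512  0.4029] w -0.0020053042589977936
turn [ 0.0043  0.0001 -0.0206] shift(cur) [0.2844 0.7373 0.6086] shift(goal) [0.2614 0.7496 0.6038]
```

Emit:
send_rows(plan=[[[0.0043, 0, -0.0206, 0, 0, 0, 0], [0, 0, 0, 0.0523, 0.15, 0.1, 0], [0, 0, 0, 0.0523, 0.15, 0.1, 0], [0, 0, 0, 0.0523, 0.15, 0.1, 0], [0, 0, 0, 0.0523, 0.15, 0.1, 0], [0, 0, 0, 0.0522, 0.15, 0.1, 0], [0, 0, 0, 0, 0, 0.104, 0], [0, 0, 0, 0, 0.05, 0, 0], [0, 0, 0, 0, 0.05, 0, 0], [0, 0, 0, 0, 0.05, 0, 0], [0, 0, 0, 0, 0.02, 0, 0], [0, 0, 0, 0, 0, 0, 0]]])

```text
clock: 7.75
position: [0.5317, 0.1855, 0.0692]
ee_rot: [0.359, 0.933, -0.001, 0.0]
ft_force: [-0.4, 0.1, 0.5]
grip_width: -0.0
grasp_force: 0.2
```

```bash
python3 d.py .508 .159 .069 137.8
```

```text
pos [0.5317 0.1855 0.0692] yaw 137.92521274088926 clk 7.75 F [-0.444   0.1225  0.4951] w -0.0003731153749030805
turn [-0.0007  0.0005  0.0015] shift(cur) [-0.0008 -0.1775  0.0012] shift(goal) [-0.0012 -0.1775  0.001 ]
```

Emit:
send_rows(plan=[[[0, 0, 0, 0, 0.008, 0, 0], [0, 0, 0, 0, 0.008, 0, 0], [0, 0, 0, 0, 0.006, 0, 0]]])

```text
clock: 8.0
position: [0.5334, 0.1876, 0.0683]
ee_rot: [0.359, 0.933, -0.001, -0.0]
ft_force: [-0.7, -0.7, 0.1]
grip_width: -0.003
grasp_force: 0.5
```

Emit:
send_rows(plan=[[[0, 0, 0, 0, 0.006, 0, 0], [0, 0, 0, 0, 0.006, 0, 0]]])

```text
clock: 8.17
position: [0.5349, 0.1895, 0.068]
ee_rot: [0.359, 0.933, -0.001, -0.001]
ft_force: [-0.5, -0.9, 0.4]
grip_width: 0.004
grasp_force: 0.4
```

Emit:
send_rows(plan=[[[0, 0, 0, 0, 0.006, -0.002, 0], [0, 0, 0, 0, 0.006, -0.002, 0], [0, 0, 0, 0, 0, 0, 0]]])

```text
clock: 8.42
position: [0.5367, 0.1917, 0.0688]
ee_rot: [0.359, 0.933, -0.001, -0.001]
ft_force: [-0.0, -1.1, 0.3]
grip_width: -0.002
grasp_force: 0.3
```

```bash
python3 d.py .508 .159 .069 137.8
```

```text
pos [0.5367 0.1917 0.0688] yaw 137.92619710348401 clk 8.4167 F [-0.0409 -1.1334  0.2788] w -0.002454426337907541
turn [-0.002   0.      0.0015] shift(cur) [-0.003  -0.2173 -0.0004] shift(goal) [-0.0035 -0.2173 -0.001 ]
```

Emit:
send_rows(plan=[[[0.0233, 0, 0, 0, 0.0122, -0.0072, 0], [0.0233, 0, 0, 0, 0.0122, -0.0072, 0], [0.0233, 0, 0, 0, 0.0122, -0.0072, 0], [0.0233, 0, 0, 0, 0.0122, -0.0072, 0], [0.0233, 0, 0, 0, 0.0122, -0.0072, 0], [0.0233, 0, 0, 0, 0.0122, -0.0072, 0], [0.0233, 0, 0, 0, 0.0122, -0.0072, 0]]])

```text
clock: 9.0
position: [0.5486, 0.2051, 0.0768]
ee_rot: [0.356, 0.926, -0.116, -0.045]
ft_force: [-0.3, 0.1, -0.2]
grip_width: 0.003
grasp_force: 0.0
```

```bash
python3 look.py 5 .552 .207 .04 25; python3 d.py .508 .159 .069 137.8
```

```text
pos [0.5488 0.2061 0.0763] yaw 138.01630327104746 clk 9.1 F [ 0.5441 -0.1529 -0.1321] w -0.0012421030579028785
turn [-0.1658  0.0002  0.0025] shift(cur) [-0.0061 -0.2929  0.1118] shift(goal) [-0.0073 -0.3114  0.0363]
```

View pics/v5.png

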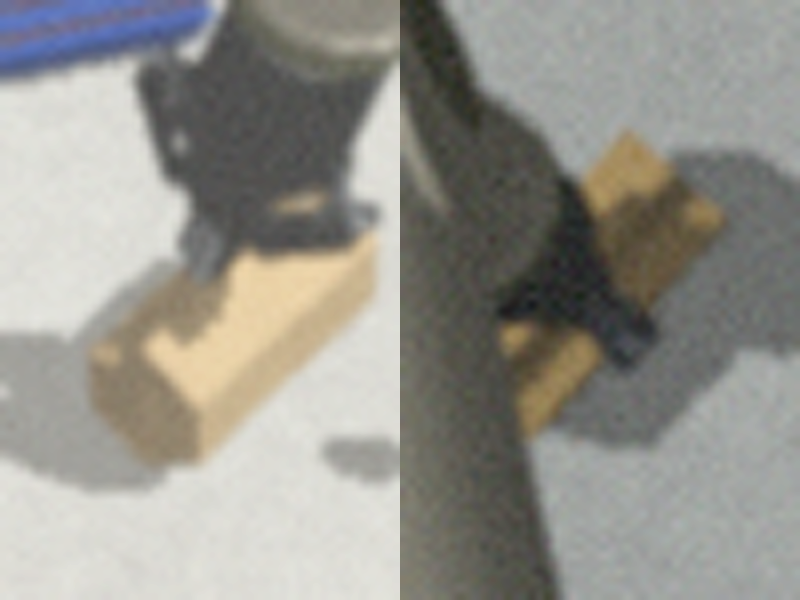

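The view shows the rest tilted on its far edge with the finger following at (205,255). Continuing past balance.

Emit:
send_rows(plan=[[[0.0233, 0, 0, 0, 0.0125, -0.0076, 0], [0.0233, 0, 0, 0, 0.0125, -0.0076, 0], [0.0233, 0, 0, 0, 0.0125, -0.0076, 0], [0.0233, 0, 0, 0, 0.0125, -0.0076, 0], [0.0233, 0, 0, 0, 0.0125, -0.0076, 0], [0.0233, 0, 0, 0, 0.0125, -0.0076, 0], [0.0233, 0, 0, 0, 0.0125, -0.0076, 0], [0.0233, 0, 0, 0, 0.0125, -0.0076, 0], [0.0233, 0, 0, 0, 0.0125, -0.0076, 0], [0.0233, 0, 0, 0, 0.0125, -0.0076, 0], [0.0233, 0, 0, 0, 0.0125, -0.0076, 0], [0.0233, 0, 0, 0, 0.0125, -0.0076, 0], [0.0233, 0, 0, 0, 0.0125, -0.0076, 0], [0, 0, 0, 0, 0, 0, 0]]])

```text
clock: 10.27
position: [0.5734, 0.233, 0.0785]
ee_rot: [0.336, 0.876, -0.322, -0.124]
ft_force: [-1.0, 0.4, -1.0]
grip_width: 0.001
grasp_force: 0.0
```

```bash
python3 d.py .508 .159 .15 137.8
```

```text
pos [0.5734 0.233  0.0785] yaw 137.9602376627906 clk 10.2667 F [-0.9582  0.3761 -1.018 ] w 0.0011571884163406993
turn [-0.4697 -0.0002  0.0021] shift(cur) [-0.0047 -0.6077  0.0473] shift(goal) [-0.0065 -0.4937 -0.3575]
```

Emit:
send_rows(plan=[[[0, 0, 0, 0, -0.17, 0, 0], [0, 0, 0, 0, -0.17, 0, 0], [-0.078, 0, 0, 0, 0, 0, 0.5], [-0.078, 0, 0, 0, 0, 0, 0.5], [-0.078, 0, 0, 0, 0, 0, 0.5], [-0.078, 0, 0, 0, 0, 0, 0.5], [-0.078, 0, 0, 0, 0, 0, 0.5], [-0.078, 0, 0, 0, 0, 0, 0.5], [0, 0, 0, -0.05, -0.16, -0.06, 0.5], [0, 0, 0, -0.05, -0.16, -0.06, 0.5], [0, 0, 0, -0.05, -0.16, -0.06, 0.5], [0, 0, 0, -0.05, -0.16, -0.06, 0.5], [0, 0, 0, -0.05, -0.16, -0.06, 0.5], [0, 0, 0, -0.05, -0.16, -0.06, 0.5], [0, 0, 0, 0, 0, 0, 0.5]]])

```text
clock: 11.52
position: [0.4534, 0.0056, 0.198]
ee_rot: [0.363, 0.932, 0.002, 0.001]
ft_force: [0.7, -0.8, -0.4]
grip_width: 0.501
grasp_force: 0.0
```

```bash
python3 ms.py 6 .577 .233 -.74
python3 - <<'E'
from h import *
np.set_printoptions(precision=4,suppress=True)
I={n:cv2.imread(f'pics/{n}6.png')[:,:,::-1].copy() for n in('scene','top')}
# knife: stacked crop, brightness/blueness
rows=[]
for n in I:
    im=cv2.GaussianBlur(I[n],(3,3),0).astype(float);c=proj(n,[.59,-.197,.02])[0].astype(int)
    sub=im[c[1]-26:c[1]+26,c[0]-26:c[0]+26];med=np.median(sub,axis=(0,1));print(n,c,med)
    top=cv2.resize(I[n][c[1]-26:c[1]+26,c[0]-26:c[0]+26,::-1],(400,300),interpolation=cv2.INTER_CUBIC);rows.append(top)
v=cv2.imread('pics/v6.png');cv2.imwrite('pics/w6.png',np.vstack([v,cv2.convertScaleAbs(np.hstack(rows),alpha=1.2)]))
n='top';im=I[n].astype(float);b=im[...,2]-im[...,0]
c=proj(n,[.59,-.197,.026])[0].astype(int);w=np.zeros(b.shape,bool);w[c[1]-24:c[1]+24,c[0]-18:c[0]+18]=1
br=cv2.GaussianBlur(im.sum(2),(3,3),0);th=np.median(br[w])*1.15;m=(br>th)&w;print(m.sum(),th)
k,l,st,_=cv2.connectedComponentsWithStats(m.astype(np.uint8));m=l==1+np.argmax(st[1:,4])
mm=cv2.morphologyEx(m.astype(np.uint8),cv2.MORPH_CLOSE,np.ones((5,5)));ys,xs=np.nonzero(mm)
P=np.array([ray(n,(x,y),.026)[:2] for x,y in zip(xs,ys)]);r=cv2.minAreaRect((P*1000).astype(np.float32));print(r,P.mean(0),mm.sum())
e=np.linalg.eigh(np.cov(P.T));v=e[1][:,1];print(np.degrees(np.arctan2(v[1],v[0])))
E
python3 d.py .5857 -.2 .12 146.4
```

```text
('scene', 'top') (array([ 0.5756,  0.2337, -0.759 ]), np.float64(181.75686274509803), [np.float64(578.0), np.float64(639.0)])
('top',) (array([ 0.577,  0.233, -0.74 ]), np.float64(61.509803921568626), [np.float64(639.0)])
scene [193 206] [169. 169. 164.]
top [314 176] [119. 122. 120.]
0 414.50312499999995
pos [0.4544 0.0105 0.1966] yaw 137.77092308171024 clk 11.6167 F [ 0.1941  1.1046 -0.2143] w 0.5006541351999783
turn [ 0.0027  0.0003 -0.1004] shift(cur) [-1.1935 -0.3399  0.382 ] shift(goal) [-1.1293 -0.5136  0.3832]Traceback (most recent call last):
  File "<stdin>", line 14, in <module>
    return _wrapfunc(a, 'argmax', axis=axis, out=out, **kwds)
    return bound(*args, **kwds)
ValueError: attempt to get argmax of an empty sequence
```

View pics/w6.png

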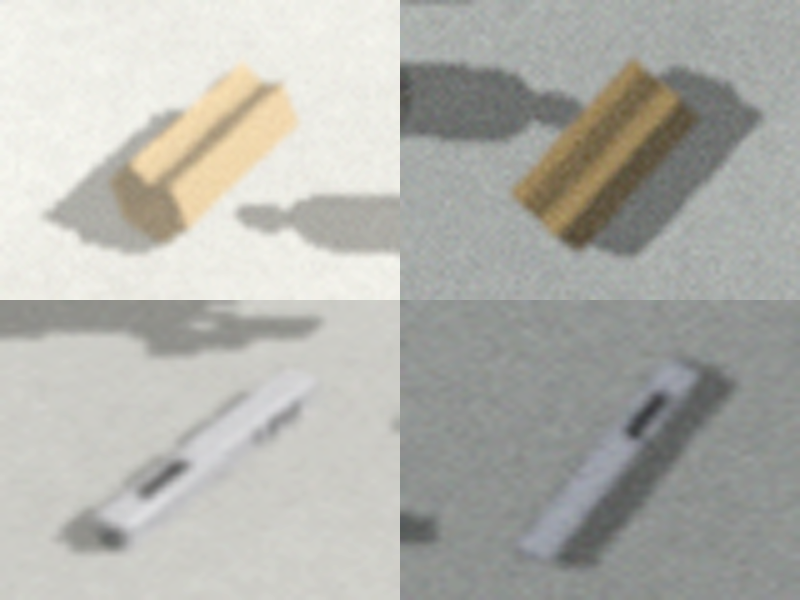

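The trough is on top, and the knife is clear in both views. I've now used all 10 picture views, so from here I work from numbers only.

```bash
cat > kn.py <<'E'
from h import *
np.set_printoptions(precision=4,suppress=True)
def kmask(im,n,p,z=.026,R=26):
    b=cv2.GaussianBlur(im,(3,3),0).astype(float);b=b[...,2]-(b[...,0]+b[...,1])/2
    c=proj(n,[p[0],p[1],z])[0].astype(int);w=np.zeros(b.shape,bool);w[c[1]-R:c[1]+R,c[0]-R:c[0]+R]=1
    b=b-np.median(b[w]);th=max(np.percentile(b[w],99)*.5,5)
    m=((b>th)&w).astype(np.uint8);m=cv2.morphologyEx(m,cv2.MORPH_CLOSE,np.ones((5,5)));k,l,st,_=cv2.connectedComponentsWithStats(m)
    return (l==1+np.argmax(st[1:,4])).astype(float)
E
python3 - <<'E'
from kn import *
I={n:cv2.imread(f'pics/{n}6.png')[:,:,::-1].copy() for n in('scene','top')}
p=[.588,-.198,-.58];M={n:kmask(I[n],n,p) for n in I}
for z in(.026,.031):
    T=np.array([[s*.075,t*.01,z] for s in(-1,1) for t in(-1,1)])
    for s in(('scene','top'),('top',),('scene',)): print(z,s,fit(T,{n:M[n] for n in s},p))
E
```

```text
0.026 ('scene', 'top') (array([ 0.5893, -0.195 , -0.5528]), np.float64(124.1450980392157), [np.float64(189.0), np.float64(193.0)])
0.026 ('top',) (array([ 0.5859, -0.1941, -0.5708]), np.float64(27.098039215686274), [np.float64(193.0)])
0.026 ('scene',) (array([ 0.5947, -0.1926, -0.511 ]), np.float64(43.0078431372549), [np.float64(189.0)])
0.031 ('scene', 'top') (array([ 0.5878, -0.193 , -0.5628]), np.float64(167.30980392156863), [np.float64(189.0), np.float64(193.0)])
0.031 ('top',) (array([ 0.5859, -0.1939, -0.5652]), np.float64(27.290196078431368), [np.float64(193.0)])
0.031 ('scene',) (array([ 0.5991, -0.1913, -0.5174]), np.float64(41.63921568627451), [np.float64(189.0)])
```

```bash
python3 d.py .587 -.194 .0255 147.6
```

```text
pos [0.4544 0.0105 0.1966] yaw 137.77092308171024 clk 11.6167 F [ 0.1941  1.1046 -0.2143] w 0.5006541351999783
turn [ 0.0027  0.0003 -0.1144] shift(cur) [-1.1781 -0.3153  0.8546] shift(goal) [-1.1077 -0.5084  0.8557]
```

Emit:
send_rows(plan=[[[0.0027, 0, -0.057, 0, 0, 0, 0.7], [0, 0, -0.0574, 0, 0, 0, 0.7], [0, 0, 0, -0.1385, -0.0635, 0, 0.7], [0, 0, 0, -0.1385, -0.0635, 0, 0.7], [0, 0, 0, -0.1385, -0.0635, 0, 0.7], [0, 0, 0, -0.1385, -0.0635, 0, 0.7], [0, 0, 0, -0.1385, -0.0635, 0.08, 0.7], [0, 0, 0, -0.1385, -0.0635, 0.08, 0.7], [0, 0, 0, -0.1385, -0.0635, 0.08, 0.7], [0, 0, 0, -0.138, -0.0635, 0.08, 0.7], [0, 0, 0, 0, 0, 0.08, 0.7], [0, 0, 0, 0, 0, 0, 0.7]]])

```text
clock: 12.62
position: [0.5862, -0.1931, 0.112]
ee_rot: [0.278, 0.96, -0.003, -0.003]
ft_force: [-1.0, 0.9, -0.3]
grip_width: 0.699
grasp_force: 0.0
```

```bash
python3 d.py .587 -.194 .0255 147.6
python3 - <<'E'
from kn import *
I={n:optics.camera(n) for n in('scene','top')}
p=[.588,-.194,-.57];T=np.array([[s*.075,t*.01,.026] for s in(-1,1) for t in(-1,1)])
for n in I:
    cv2.imwrite(f'pics/{n}7.png',I[n][:,:,::-1]);m=kmask(I[n],n,p);print(n,m.sum(),fit(T,{n:m},p))
E
```

```text
pos [ 0.5862 -0.1931  0.112 ] yaw 147.6754461735436 clk 12.6167 F [-1.0388  0.9233 -0.318 ] w 0.6994008402702969
turn [-0.0048 -0.0034  0.0009] shift(cur) [-0.0079  0.0013  0.4325] shift(goal) [-0.0057 -0.0018  0.4325]
scene 175.0 (array([ 0.5939, -0.1942, -0.5247]), np.float64(40.14509803921568), [np.float64(175.0)])
top 1097.0 (array([ 0.6027, -0.1401, -0.3782]), np.float64(878.556862745098), [np.float64(1097.0)])
```

Emit:
send_rows(plan=[[[-0.003, -0.002, 0, -0.003, -0.001, 0.08, 0.7], [0, 0, 0, -0.002, 0, 0.08, 0.7], [0, 0, 0, 0, 0, 0.08, 0.7], [0, 0, 0, 0, 0, 0.08, 0.7], [0, 0, 0, 0, 0, 0.06, 0.7], [0, 0, 0, 0, 0, 0.04, 0.7], [0, 0, 0, 0, 0, 0.012, 0.7], [0, 0, 0, 0, 0, 0, 0.4], [0, 0, 0, 0, 0, 0, 0.3], [0, 0, 0, 0, 0, 0, 0.1], [0, 0, 0, 0, 0, 0, 0.1], [0, 0, 0, 0, 0, 0, 0.1], [0, 0, 0, 0, 0, 0, 0.1], [0, 0, 0, 0, 0, 0, 0.1]]], squeeze=30)

```text
clock: 13.88
position: [0.5891, -0.1941, 0.0311]
ee_rot: [0.278, 0.961, -0.0, 0.002]
ft_force: [-1.3, 0.2, 6.5]
grip_width: 0.224
grasp_force: 30.2
```

```bash
python3 d.py .587 -.194 .0255 147.6
```

```text
pos [ 0.5891 -0.1941  0.0311] yaw 147.73252420943928 clk 13.8833 F [-1.2911  0.1846  6.4956] w 0.22373154561880237
turn [0.0005 0.0025 0.0015] shift(cur) [ 0.0093 -0.0049  0.028 ] shift(goal) [ 0.0091 -0.0049  0.028 ]
```

Emit:
send_rows(plan=[[[0, 0, 0, 0, 0, -0.03, 0.1], [0, 0, 0, 0, 0, -0.1, 0.1], [0, 0, 0, 0, 0, -0.15, 0.1], [0, 0, 0, 0, 0, -0.15, 0.1], [0, 0, 0, 0, 0, -0.15, 0.1], [0, 0, 0, 0, 0, 0, 0.1], [0, 0, 0.04, 0, 0, 0, 0.1], [0, 0, 0.043, 0, 0, 0, 0.1], [0, 0, 0.04, 0, 0, 0, 0.1], [0, 0, 0, 0, 0, 0, 0.1]]])

```text
clock: 14.72
position: [0.5881, -0.1934, 0.1459]
ee_rot: [0.366, 0.93, -0.0, 0.001]
ft_force: [0.4, -0.1, -0.9]
grip_width: 0.226
grasp_force: 29.5
```

```bash
python3 d.py .5765 .2333 .15 137.1; python3 -c "
from workcell import get_obs
o=get_obs();print(o['torque'],o['grasp_force'])"
```

```text
pos [ 0.5881 -0.1934  0.1459] yaw 137.02140264233768 clk 14.7167 F [ 0.3588 -0.0864 -0.9389] w 0.22608415535079676
turn [ 0.0003  0.0013 -0.0009] shift(cur) [ 1.497   1.5214 -0.0226] shift(goal) [ 1.495   1.5235 -0.0204]
[ 0.00837765  0.01857366 -0.07220077] 29.53147977590561
```

Emit:
send_rows(plan=[[[0, 0, 0, 0.125, 0.127, 0, 0.1], [0, 0, 0, 0.125, 0.127, 0, 0.1], [0, 0, 0, 0.125, 0.127, 0, 0.1], [0, 0, 0, 0.125, 0.127, 0, 0.1], [0, 0, 0, 0.125, 0.127, 0, 0.1], [0, 0, 0, 0.125, 0.127, 0, 0.1], [0, 0, 0, 0.125, 0.127, 0, 0.1], [0, 0, 0, 0.125, 0.127, 0, 0.1], [0, 0, 0, 0.125, 0.127, 0, 0.1], [0, 0, 0, 0.125, 0.127, 0, 0.1], [0, 0, 0, 0.125, 0.127, 0, 0.1], [0, 0, 0, 0.12, 0.125, 0, 0.1], [0, 0, 0, 0, 0, 0, 0.1], [0, 0, 0, 0, 0, 0, 0.1]]])

```text
clock: 15.88
position: [0.575, 0.2356, 0.145]
ee_rot: [0.362, 0.932, -0.0, 0.001]
ft_force: [1.1, -1.6, -0.8]
grip_width: 0.228
grasp_force: 29.7
```

```bash
python3 d.py .5765 .2333 .15 137.1
python3 - <<'E'
from kn import *
I={n:optics.camera(n) for n in('scene','top')}
o=get_obs();P=o['position'];u=np.array([.732,-.681,0])
for n in I:
    cv2.imwrite(f'pics/{n}8.png',I[n][:,:,::-1])
    # expected ends at z = TCP-.018 (mid of knife), profile of blueness along axis
    im=cv2.GaussianBlur(I[n],(3,3),0).astype(np.float32)
    s=np.arange(-.1,.1001,.005);uv=np.array([proj(n,P+u*a-[0,0,.011])[0] for a in s]).astype(np.float32)
    v=cv2.remap(im,uv[None,:,0],uv[None,:,1],cv2.INTER_LINEAR)[0]
    print(n);print(np.c_[s*1000,v].astype(int).tolist())
for n in I:
    m=kmask(I[n],n,P,P[2]-.005,32);ys,xs=np.nonzero(m);print(n,m.sum(),xs.min(),xs.max(),ys.min(),ys.max(),proj(n,np.array([P+u*a-[0,0,.005] for a in(-.075,.075)])))
E
```

```text
pos [0.575  0.2356 0.145 ] yaw 137.550455573661 clk 15.8833 F [ 1.0729 -1.6174 -0.8016] w 0.22780438360195748
turn [0.     0.0012 0.0052] shift(cur) [-0.0131 -0.0035 -0.0249] shift(goal) [-0.0131 -0.0034 -0.025 ]
scene
[[-100, 119, 121, 120], [-95, 97, 99, 97], [-90, 87, 88, 87], [-84, 99, 99, 98], [-79, 124, 124, 124], [-74, 149, 149, 150], [-69, 157, 157, 158], [-64, 141, 141, 143], [-59, 115, 114, 115], [-54, 85, 85, 85], [-49, 68, 68, 67], [-44, 64, 64, 62], [-39, 64, 64, 62], [-34, 65, 65, 63], [-29, 69, 68, 67], [-24, 80, 80, 79], [-19, 99, 100, 99], [-14, 118, 119, 119], [-9, 130, 131, 131], [-4, 132, 132, 133], [0, 124, 124, 125], [5, 110, 110, 110], [10, 92, 91, 91], [15, 80, 78, 77], [20, 81, 79, 79], [25, 85, 84, 84], [30, 87, 86, 86], [35, 91, 91, 90], [40, 106, 105, 105], [45, 128, 127, 128], [50, 148, 148, 149], [55, 162, 162, 163], [60, 163, 163, 164], [65, 148, 147, 148], [70, 130, 130, 129], [75, 131, 131, 128], [80, 149, 149, 145], [85, 165, 165, 160], [90, 170, 170, 165], [95, 171, 171, 166], [100, 171, 171, 166]]
top
[[-100, 108, 107, 97], [-95, 107, 106, 96], [-9
[... 184 characters left out ...]
8, 71], [-39, 74, 72, 65], [-34, 70, 68, 62], [-29, 68, 68, 61], [-24, 77, 75, 69], [-19, 91, 90, 82], [-14, 95, 94, 85], [-9, 78, 77, 69], [-4, 60, 59, 53], [0, 55, 54, 50], [5, 55, 53, 49], [10, 54, 52, 48], [15, 51, 51, 47], [20, 49, 50, 47], [25, 48, 50, 49], [30, 50, 52, 53], [35, 51, 52, 54], [40, 54, 55, 56], [45, 62, 63, 65], [50, 77, 80, 83], [55, 91, 95, 99], [60, 105, 108, 114], [65, 122, 124, 132], [70, 112, 115, 121], [75, 95, 99, 101], [80, 109, 112, 111], [85, 119, 121, 120], [90, 120, 122, 121], [95, 120, 123, 121], [100, 119, 123, 121]]
scene 316.0 280 301 145 163 [[325.0945 166.7111]
 [299.6629 188.7931]]
top 1546.0 194 230 146 209 [[185.0749 194.3675]
 [213.709  163.2171]]
```

Emit:
send_rows(plan=[[[0, 0.001, 0.005, -0.014, -0.002, 0, 0.1], [0, 0, 0, -0.014, -0.001, 0.05, 0.1], [0, 0, 0, 0, 0, 0.08, 0.1], [0, 0, 0, 0, 0, 0.08, 0.1], [0, 0, 0, 0, 0, 0.05, 0.1], [0, 0, 0, 0, 0, 0, 0.1], [0, 0, 0, 0, 0, 0, 0.1]]])

```text
clock: 16.57
position: [0.5796, 0.2278, 0.0932]
ee_rot: [0.369, 0.929, -0.0, 0.0]
ft_force: [0.7, -0.3, -0.8]
grip_width: 0.222
grasp_force: 29.6
```

```bash
python3 d.py .5785 .2313 .0875 137.1
```

```text
pos [0.5796 0.2278 0.0932] yaw 136.69996861272458 clk 16.5667 F [ 0.6985 -0.265  -0.8208] w 0.2221261148929317
turn [-0.0004  0.0005 -0.0047] shift(cur) [0.0161 0.0091 0.0283] shift(goal) [0.016  0.0092 0.0283]
```

Emit:
send_rows(plan=[[[0, 0, -0.004, 0.011, 0.008, 0, 0.1], [0, 0, 0, 0, 0, 0.01, 0.1], [0, 0, 0, 0, 0, 0.008, 0.1], [0, 0, 0, 0, 0, 0, 0.1], [0, 0, 0, 0, 0, 0, 0.1], [0, 0, 0, 0, 0, 0, 0.1]]])

```text
clock: 17.07
position: [0.5792, 0.2313, 0.0901]
ee_rot: [0.366, 0.931, 0.0, 0.001]
ft_force: [0.2, -0.1, -1.3]
grip_width: 0.228
grasp_force: 29.6
```

```bash
python3 d.py .5785 .2313 .0875 137.1; python3 -c "
from workcell import get_obs
o=get_obs();print(o['torque'])"
```

```text
pos [0.5792 0.2313 0.0901] yaw 137.09313729459055 clk 17.0667 F [ 0.2245 -0.1282 -1.2907] w 0.22828337995638232
turn [ 0.0005  0.0006 -0.0001] shift(cur) [ 0.0028 -0.0023  0.0132] shift(goal) [ 0.0028 -0.0023  0.0132]
[ 0.04593045 -0.07618202  0.00464195]
```

Still free (−1.3 N is just the knife's weight). Lowering gently until it touches.

Emit:
send_rows(plan=[[[0, 0, 0, 0, 0, 0.005, 0.1], [0, 0, 0, 0, 0, 0.005, 0.1], [0, 0, 0, 0, 0, 0.005, 0.1], [0, 0, 0, 0, 0, 0, 0.1], [0, 0, 0, 0, 0, 0, 0.1]]])

```text
clock: 17.48
position: [0.5797, 0.2317, 0.0882]
ee_rot: [0.366, 0.931, 0.001, 0.001]
ft_force: [-3.9, 0.4, 8.7]
grip_width: 0.224
grasp_force: 30.9
```

Emit:
send_rows(plan=[[[0, 0, 0, 0, 0, 0.005, 0.1], [0, 0, 0, 0, 0, 0, 0.1], [0, 0, 0, 0, 0, 0, 0.1]]])

```text
clock: 17.73
position: [0.5802, 0.2322, 0.0882]
ee_rot: [0.366, 0.931, 0.002, 0.001]
ft_force: [-4.3, -0.2, 16.5]
grip_width: 0.221
grasp_force: 31.7
```

Emit:
send_rows(plan=[[[0, 0, 0, 0, 0, -0.007, 0.1], [0, 0, 0, 0, 0, 0, 0.1], [0, 0, 0, 0, 0, 0, 0.25], [0, 0, 0, 0, 0, 0, 0.28], [0, 0, 0, 0, 0, 0, 0.33], [0, 0, 0, 0, 0, 0, 0.4], [0, 0, 0, 0, 0, 0, 0.5], [0, 0, 0, 0, 0, 0, 0.5], [0, 0, 0, 0, 0, 0, 0.5]]], squeeze=20)

```text
clock: 18.48
position: [0.5791, 0.2312, 0.0873]
ee_rot: [0.366, 0.931, 0.0, 0.0]
ft_force: [-0.3, 0.0, 0.2]
grip_width: 0.5
grasp_force: 0.0
```

Emit:
send_rows(plan=[[[0, 0, 0, 0, 0, -0.03, 0.5], [0, 0, 0, 0, 0, -0.06, 0.5], [0, 0, 0, 0, 0, -0.1, 0.5], [0, 0, 0, 0, 0, -0.15, 0.5], [0, 0, 0, 0, -0.1, -0.15, 0.5], [0, 0, 0, 0, -0.18, 0, 0.5], [0, 0, 0, 0, -0.18, 0, 0.5], [0, 0, 0, 0, -0.18, 0, 0.5], [0, 0, 0, 0, -0.18, 0, 0.5], [0, 0, 0, 0, -0.18, 0, 0.5], [0, 0, 0, 0, -0.18, 0, 0.5], [0, 0, 0, 0, -0.18, 0, 0.5], [0, 0, 0, 0, 0, 0, 0.5]]])

```text
clock: 19.57
position: [0.3909, 0.0278, 0.1859]
ee_rot: [0.368, 0.93, 0.002, -0.0]
ft_force: [1.4, 0.5, -0.5]
grip_width: 0.501
grasp_force: 0.0
```

Run:
```python
from kn import *
I={n:optics.camera(n) for n in('scene','top')};p=[.577,.233,-.75]
T=np.array([[s*.075,t*.01,.0824] for s in(-1,1) for t in(-1,1)])
for n in I:
    cv2.imwrite(f'pics/{n}9.png',I[n][:,:,::-1]);m=kmask(I[n],n,p,.08,24);print(n,'knife',fit(T,{n:m},p))
    im=cv2.GaussianBlur(I[n],(3,3),0).astype(np.float32);u=np.array([np.cos(-.75),np.sin(-.75)]);d=np.array([-u[1],u[0]])
    for a in(-.06,-.03,0,.03,.06):
        s=np.arange(-.036,.0361,.004);uv=np.array([proj(n,[*(np.array(p[:2])+u*a+d*t),.0824])[0] for t in s]).astype(np.float32)
        v=cv2.remap(im,uv[None,:,0],uv[None,:,1],cv2.INTER_LINEAR)[0];print(a,(v[:,2]-v[:,0]).astype(int).tolist())
    s=np.arange(-.1,.1001,.005);uv=np.array([proj(n,[*(np.array(p[:2])+u*t),.0824])[0] for t in s]).astype(np.float32)
    v=cv2.remap(im,uv[None,:,0],uv[None,:,1],cv2.INTER_LINEAR)[0];print('along',np.c_[s*1000,v[:,0],v[:,2]-v[:,0]].round().astype(int).tolist())
# rest / lookalike check: top image change outside
A=cv2.imread('pics/top0.png');B=cv2.imread('pics/top9.png')
```

```text
scene knife (array([ 0.5858,  0.2292, -0.7212]), np.float64(39.63137254901961), [np.float64(160.0)])
-0.06 [-4, -4, -4, -4, -4, -3, -2, 0, 1, 1, 1, 0, 0, -2, -5, -6, -5, -5, -5]
-0.03 [-4, -4, -4, -4, -5, -4, -2, 0, 0, 1, 1, 0, -1, -5, -16, -31, -41, -45, -46]
0 [-5, -5, -5, -5, -5, -4, -2, 0, 0, 1, 1, 1, 0, -1, -10, -26, -41, -47, -48]
0.03 [-5, -5, -5, -4, -4, -4, -3, -2, 0, 0, 1, 1, 1, -1, -11, -27, -40, -46, -47]
0.06 [-5, -4, -4, -4, -4, -3, -1, 0, 1, 1, 1, 1, 1, 0, -8, -25, -39, -45, -46]
along [[-100, 170, -6], [-95, 170, -5], [-90, 171, -5], [-85, 171, -5], [-80, 172, -4], [-75, 172, -3], [-70, 172, -1], [-65, 169, 1], [-60, 167, 2], [-55, 166, 2], [-50, 166, 2], [-45, 165, 2], [-40, 164, 1], [-35, 165, 1], [-30, 166, 1], [-25, 166, 1], [-20, 166, 2], [-15, 166, 2], [-10, 167, 1], [-5, 168, 1], [0, 168, 2], [5, 168, 2], [10, 167, 1], [15, 163, 1], [20, 150, 2], [25, 136, 1], [30, 127, 0], [35, 124, 0], [40, 122, -1], [45, 121, 0], [50, 133, 0], [55, 150, 1], [60, 162, 1], [65, 166, 2], [70, 161, 1], [75, 146, 1], [80, 124, 0], [85, 108, -5], [90, 103, -14], [95, 106, -22], [1
[... 434 characters left out ...]
 -39, -24, -7, 0, 1]
0.06 [-20, -21, -21, -20, -17, -7, 3, 7, 9, 8, 0, -14, -29, -38, -36, -24, -6, 0, 0]
along [[-100, 116, 2], [-95, 117, 1], [-90, 117, 1], [-85, 117, 1], [-80, 118, 1], [-75, 120, 3], [-70, 122, 7], [-65, 121, 9], [-60, 121, 8], [-55, 120, 8], [-50, 118, 8], [-45, 119, 7], [-40, 118, 8], [-35, 118, 9], [-30, 118, 10], [-25, 117, 10], [-20, 118, 9], [-15, 120, 9], [-10, 122, 8], [-5, 122, 8], [0, 121, 8], [5, 120, 8], [10, 119, 9], [15, 116, 9], [20, 103, 7], [25, 88, 8], [30, 85, 6], [35, 86, 7], [40, 83, 6], [45, 80, 6], [50, 85, 5], [55, 104, 7], [60, 116, 9], [65, 119, 9], [70, 118, 9], [75, 107, 7], [80, 98, 4], [85, 110, 2], [90, 117, 0], [95, 117, 1], [100, 116, 2]]
```

The checks put the knife seated and centred in the trough, aligned in yaw and within about 2 mm lengthways. The gripper is clear, so I'm handing in.

```bash
python3 -c "
from workcell import job
print(job.hand_in())"
```

```text
the job is handed in; nothing more can be done
None
```

I rolled the rest over two flats until its trough was on top, laid the right-hand knife along the middle of the trough, and handed the job in at about 20 s; no verdict came back, and the final placing was checked by image measurements only, since I had used all 10 picture views.

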